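# Seat the pointed centre in the inspection spindle

### The job

Take the arbor with the pointed cone tip (the centre) out of the rack and lower it into the upright spindle so that its two flange slots go over the spindle's two drive dogs and the flange sits flat on the spindle face. Lower it in, do not drop it; let go of it there, and leave the other two arbors in the rack.

Things in the scene. Friction and masses are not known exactly. Their poses are not given: they have to be found in the camera images.
- centre_grip (a point): Pointed steel centre, 0.7 kg, upright in a rack hole. Shank 50 long, tapering 37 to 23 dia, nosed to 14; flange 64 dia, 9 thick, open slots 20 wide on its +y and -y; dark grip block 28 (x, flats to pinch) by 36 (y) by 50 high; cone tip 27 dia, 19 high. Point: centre of grip block, 34 above flange underside, 84 above shank tip, 44 below cone point. z up; half a turn about z is equal. Sizes: mm.
- spindle_mouth (a point): Fixed upright spindle: white round housing, steel nose 91 dia. Point: middle of the taper mouth, in the flat face, 78 mm above the table; z up. Bevelled bore 46 wide, 39 just below, narrowing, 58 deep; 1 mm play when seated. Dogs on +y and -y, 25 to 36 from axis, 8 high, 11 wide, tops bevelled to 6, so slots fit within about 8 degrees. Fully home, the grip block's centre is 34 above this point.
- ballarbor_grip (a point): Bystander, stays in the rack: same shank, flange and grip block, but a white 14 mm ball on a thin stem on top (19 above the block). Point: centre of its grip block. Rack: plate 64 mm above the table, three 42 mm holes in a row, 110 apart; the flanges lie on the plate, the shanks hang loose in the holes and lift straight out.
- discarbor_grip (a point): Bystander, stays in the rack: same shank, flange and grip block, but a flat steel disc, 40 mm in diameter, on a short stem on top (14 above the block). Point: centre of its grip block.

How it is judged:
By the outcome, as a careful person would: the job done as asked, in the order asked, and still so for the second after the job is handed in, with the robot touching nothing.
It also fails if it takes over 51 s, if anything falls off the work surface, if the arm or the gripper's body presses on something with over 40 N, if the wrist force passes 120 N, or if a joint passes its speed limit or range.

### The arm

A 6-joint arm with a two-finger parallel gripper is mounted at the origin on the work surface. World frame = base frame: x ahead of the robot, y to its left, z up, the work surface at z = 0. Lengths are in m, angles in rad, forces in N, time in s.
With the tool pointing down it reaches from about 0.375 to 0.9 m from the base axis. Payload 3.1 kg.
Tool frame: the origin (TCP) lies between the finger pads; the fingertips stand 22 mm ahead of it and the grasp point (between the pads) lies 3 mm ahead of it; z points along the fingers, y is the line along which they close (so a half turn about z gives the same grasp; the last joint's range is limited). The gripper opens to 87 mm and grips with 3 to 60 N. Pads are 19 mm wide; open, the fingers measure 117 mm over their backs; the gripper's body (75 mm by 190 mm) begins 51 mm behind the grasp point.
Start: joints at [0.925, 0.527, 1.433, -0, 1.181, -0.178], TCP at [0.281, 0.558, 0.245] pointing down, gripper open.
Joint ranges: [-3.08, 3.08], [-0.75, 2.2], [0.22, 2.44], [-1.43, 4.57], [0, 2.65], [-2.85, 2.85]. Speed limits (rad/s): [2.79, 2.79, 3.14, 3.14, 3.14, 3.14].

### API

Orientations are given as a unit quaternion [x, y, z, w].
In Python, from rig import get_obs, camera, get_calibration, hand_in, cut_out gives the robot as it stands.
- The arm moves only by the shell command python3 -m inch 'ROWS' [OPENING] [FORCE]. ROWS is JSON, one flat list of numbers, 6 for each row, row after row: the shift along the tool's x, y, z scaled (see below), then the turn, a rotation vector about the tool's x, y, z scaled (see below). A call has 1 to 20 rows; each row is the pose to reach, as a shift and turn from the pose commanded when the call began, along the tool's axes at that moment; what a row does not reach only later rows make up. The controller multiplies each number of a shift by 0.08 m and each number of a turn by 90 degrees. A row lasts 1/12 s, in which the tool goes at most 41.7 mm and 7.16 degrees, less where a joint would pass 70% of its speed; a pose out of reach is approached as far as the arm can. A call with a number of a shift or a turn outside -1 to 1 is refused whole. A call with a gripper value outside its range is refused whole. OPENING is the finger opening in mm, from 0 to 87, set as the call begins (- or left out, the last holds). The fingers move at their own pace and stop on an object; FORCE is the grip in N (left out, the last holds). Time passes only in rows, so rows that repeat a pose let the fingers close. It gives the time, the measured TCP pose, the force, the opening and the grip force at its end, in the units of the state.
- get_obs(): the state, without advancing time (a new reading comes with each control period).
- camera(name): name is "scene" or "top" or "wrist"; returns the picture (480x640x3 uint8, red, green, blue); there is no depth.
- get_calibration(name): a dict with "vertical_fov" (degrees; the focal length in pixels is half the picture's height over the tangent of half this angle, whatever the lens; pixels are square), "cx", "cy" (the principal point, pixels), "D" ([k1, k2, p1, p2, k3] as OpenCV has them; the pictures are not rectified), "T" (4x4, takes a point from camera to world coordinates). Camera axes: x right, y down, z forward; pixel columns grow to the right and rows downward; lengths in m; the calibration is good to about 2 mm. A picture is of the moment at which its call begins: read the wrist's pose just before it. get_calibration takes no time and is no camera call; for the wrist camera it gives the pose at the moment of the call.
- hand_in(): hands the job in; it is judged then, once.
Trained networks look in the newest picture that a camera, given by its name, has taken for a name from the list of things; names that differ only in an ending like _2 or _b are one class to them, and where a whole thing is asked for, a point or a joint stands for the part that bears it (a point fixed in the world has none). Each returns a list of dicts, best first, with "conf" (0 to 1); they miss things now and then, are a little off and sometimes report something else, mostly with a low value. They report only what shows in the picture. A call takes as long as a camera call.
- cut_out(camera, thing): "region" (480x640 bool, what is visible of it) and "bbox" ([left, top, right, bottom] in pixels, round what is visible of it).
The state is a dict: "time": time; "q": joint angles; "joint_velocities": joint speeds; "joint_torque": joint torques, N m; "position": TCP position; "tool_rot": TCP orientation; "ft_force": force on the tool from outside, world axes, zero at the start; "moment": the same for the moment, N m; "grip_width": finger opening in m; "grip_force": force on a finger pad.
Only numpy, scipy, OpenCV 4.12 (cv2) and the standard library are available. Lean on these libraries where they do the work, as an engineer would, in place of code of your own. Each camera call takes 0.05 s, during which the arm holds its last target. There are 200 camera calls.

## Working session

There is one attempt and no reset: what is moved stays moved. The work goes in short steps, Python scripts to look and compute and a shell command to move; the robot and the scene stay as the last step left them, time stands still between calls to the robot, and variables do not carry over. Pictures are saved under pics/ and viewed, at most 10 in all, crops included, and the job is handed in when it is done.

```bash
ls; mkdir -p pics
python3 - <<'E'
from rig import *
import cv2,numpy as np
o=get_obs();print({k:np.round(v,3).tolist() for k,v in o.items()})
ims=[]
for c in("scene","top","wrist"):
    im=camera(c);k=get_calibration(c);print(c,k["vertical_fov"],k["D"],np.round(k["T"],3).tolist())
    im=im[:,:,::-1].copy()
    for t in("centre_grip","ballarbor_grip","discarbor_grip"):
        for d in cut_out(c,t)[:2]:print(c,t,round(d["conf"],2),d["bbox"])
    ims.append(im)
cv2.imwrite("pics/a.png",ims[0]);cv2.imwrite("pics/b.png",ims[1])
E
```

```text
pics
{'time': 0.0, 'q': [0.925, 0.528, 1.434, 0.0, 1.181, -0.178], 'joint_velocities': [-0.001, -0.0, 0.0, -0.0, -0.0, 0.002], 'joint_torque': [0.0, -44.004, -17.659, 0.063, 0.058, -0.0], 'position': [0.281, 0.558, 0.244], 'tool_rot': [0.231, 0.973, -0.001, -0.0], 'ft_force': [0.174, -0.074, -0.4], 'moment': [0.013, -0.037, -0.022], 'grip_force': 0.0, 'grip_width': 0.087}
scene 52.97722339113072 [-0.09832523  0.          0.          0.          0.        ] [[0.76, 0.46, -0.459, 0.959], [0.649, -0.526, 0.549, -0.447], [0.012, -0.715, -0.699, 0.778], [0.0, 0.0, 0.0, 1.0]]
scene ballarbor_grip 0.58 [383.0, 177.6, 407.5, 212.4]
scene discarbor_grip 0.69 [352.8, 197.3, 384.7, 236.0]
top 45.30487616273426 [-0.00357604  0.          0.          0.          0.        ] [[-0.021, -0.992, 0.128, 0.405], [-1.0, 0.021, -0.004, 0.036], [0.001, -0.128, -0.992, 1.111], [0.0, 0.0, 0.0, 1.0]]
top centre_grip 0.93 [253.9, 214.9, 286.3, 254.4]
top discarbor_grip 0.83 [195.1, 221.6, 229.4, 255.3]
wrist 71.75937413914373 [-0.04664846  0.          0.          0.          0.        ] [[0.45, 0.856, 0.254, 0.211], [0.893, -0.431, -0.128, 0.593], [-0.0, 0.285, -0.959, 0.385], [0.0, 0.0, 0.0, 1.0]]
```

View pics/a.png

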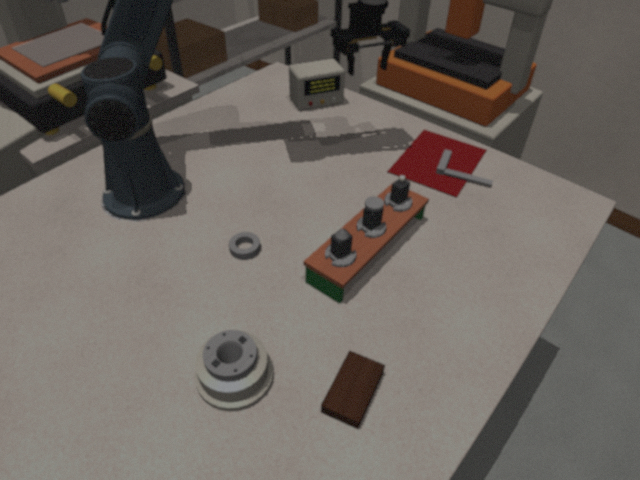

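View pics/b.png

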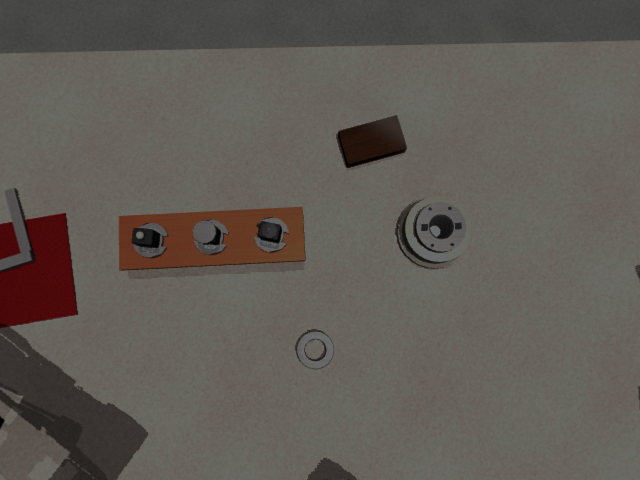

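Scene and top views agree. The centre is the rack's end arbor nearest the spindle: top (270,234), scene (341,245). The spindle mouth is at top (440,226), with its dogs at about (424,227) and (457,226).

```bash
cat > h.py <<'E'
from rig import *
import cv2,numpy as np
from scipy.spatial.transform import Rotation as R
def K(k):
    f=240/np.tan(np.radians(k["vertical_fov"]/2));return np.array([[f,0,k["cx"]],[0,f,k["cy"]],[0,0,1]])
def at(k,uv,z):
    uv=np.array(uv,float).reshape(-1,1,2);T=np.array(k["T"])
    n=cv2.undistortPoints(uv,K(k),np.array(k["D"]))[:,0]
    d=np.c_[n,np.ones(len(n))]@T[:3,:3].T
    return T[:3,3]+d*((z-T[2,3])/d[:,2])[:,None]
def proj(k,P):
    Ti=np.linalg.inv(np.array(k["T"]));return cv2.projectPoints(np.array(P,float).reshape(-1,1,3),cv2.Rodrigues(Ti[:3,:3])[0],Ti[:3,3],K(k),np.array(k["D"]))[0][:,0]
def togo(target,yaw=None):
    "tool shift units (of .08 m) to target xyz, from measured pose; yaw = world angle of tool y -> turn about tool z, units of 90 deg"
    o=get_obs();r=R.from_quat(o["tool_rot"]);M=r.as_matrix()
    print("shift units",np.round(M.T@(np.array(target)-o["position"])/.08,3),"tooly deg",np.degrees(np.arctan2(M[1,1],M[0,1])))
    if yaw is not None:
        d=(np.degrees(np.arctan2(M[1,1],M[0,1]))-yaw+90)%180-90
        print("turn units z",round(d/90,3))
E
python3 - <<'E'
from h import *
k=get_calibration("top")
print("rack plate corners",at(k,[(119,216),(303,207),(305,261),(120,270)],.064))
print("flanges",at(k,[(150,240),(211,237),(272,235)],.073))
print("block top",at(k,[(270,231)],.123), "mouth",at(k,[(440,226),(424,227),(457,226)],.078))
k=get_calibration("scene")
print("scene flange",at(k,[(341,254)],.073),"mouth",at(k,[(231,352)],.078))
E
```

```text
rack plate corners [[0.59682647 0.38863944 0.064     ]
 [0.60647156 0.0486846  0.064     ]
 [0.50611296 0.04696689 0.064     ]
 [0.49681608 0.38466348 0.064     ]]
flanges [[0.54963071 0.32821213 0.073     ]
 [0.55277943 0.21718832 0.073     ]
 [0.55409257 0.10605871 0.073     ]]
block top [[0.55400729 0.10608719 0.123     ]] mouth [[ 0.56340254 -0.19981013  0.078     ]
 [ 0.56218227 -0.17062888  0.078     ]
 [ 0.56274635 -0.23073095  0.078     ]]
scene flange [[0.5619094  0.10691329 0.073     ]] mouth [[ 0.56792601 -0.19867509  0.078     ]]
```

```bash
python3 -m inch '[-0.47,-0.29,0,0,0,0,-0.93,-0.58,-0.1,0,0,0,-0.93,-0.58,-0.1,0,0,0]' 87
python3 -m inch '[-0.47,-0.29,0,0,0,0,-0.93,-0.58,-0.1,0,0,0,-0.93,-0.58,-0.1,0,0,0]'
python3 -m inch '[-0.47,-0.29,0,0,0,0,-0.93,-0.58,-0.1,0,0,0,-0.93,-0.58,-0.1,0,0,0]'
python3 -m inch '[-0.47,-0.29,0,0,0,0,-0.93,-0.58,0,0,0,0,-0.93,-0.58,0,0,0,0]'
python3 -m inch '[-0.47,-0.29,0,0,0,0,-0.93,-0.58,0,0,0,0,-0.93,-0.58,0,0,0,0]'
python3 -m inch '[-0.47,-0.29,0,0,0,0,-0.93,-0.58,0,0,0,0,-0.93,-0.58,0,0,0,0,-0.93,-0.58,0,0,0,0,-0.93,-0.58,0,0,0,0,-0.93,-0.58,0,0,0,0]'
python3 - <<'E'
from h import *
k=get_calibration("wrist");im=camera("wrist")
for t in("centre_grip","ballarbor_grip","discarbor_grip"):
    for d in cut_out("wrist",t)[:2]:
        print(t,round(d["conf"],2),d["bbox"],cv2.minAreaRect(np.argwhere(d["region"])[:,::-1].astype(np.float32)))
cv2.imwrite("pics/c.png",im[:,:,::-1])
np.save("kc.npy",k,allow_pickle=True);print(np.round(k["T"],3).tolist())
print("exp",proj(k,[[.555,.106,.064+.034],[.555,.106,.142]]))
togo([.555,.106,.25])
E
```

```text
time: 0.85
position: [0.3293, 0.4792, 0.2531]
tool_rot: [0.233, 0.973, -0.001, 0.001]
ft_force: [-0.5, -0.5, -0.6]
grip_width: 0.0868
grip_force: 0.0
time: 1.1
position: [0.3754, 0.4043, 0.2614]
tool_rot: [0.233, 0.972, -0.001, 0.001]
ft_force: [-1.3, 0.9, 0.8]
grip_width: 0.087
grip_force: 0.0
time: 1.35
position: [0.4214, 0.3298, 0.2696]
tool_rot: [0.233, 0.972, -0.0, 0.002]
ft_force: [-0.5, 0.7, -0.8]
grip_width: 0.0866
grip_force: 0.0
time: 1.6
position: [0.4672, 0.2547, 0.269]
tool_rot: [0.234, 0.972, -0.0, 0.002]
ft_force: [-0.7, -0.1, -0.2]
grip_width: 0.087
grip_force: 0.0
time: 1.85
position: [0.5131, 0.1797, 0.269]
tool_rot: [0.234, 0.972, -0.0, 0.002]
ft_force: [0.8, 0.7, -0.1]
grip_width: 0.0867
grip_force: 0.0
time: 2.35
position: [0.5535, 0.1102, 0.2684]
tool_rot: [0.231, 0.973, 0.0, -0.001]
ft_force: [-0.3, 0.3, 0.6]
grip_width: 0.0869
grip_force: 0.0
centre_grip 0.86 [287.3, 197.5, 350.8, 256.4] ((316.40936279296875, 226.65541076660156), (60.1113166809082, 57.4645881652832), 75.25643920898438)
ballarbor_grip 0.58 [480.6, 88.7, 574.5, 160.6] ((524.0000610351562, 119.5), (63.504329681396484, 91.67878723144531), 63.43495178222656)
discarbor_grip 0.79 [381.8, 147.9, 464.5, 206.3] ((421.0, 177.0), (62.0, 78.0), 90.0)
[[0.449, 0.857, 0.253, 0.484], [0.894, -0.43, -0.127, 0.144], [0.0, 0.283, -0.959, 0.409], [0.0, 0.0, 0.0, 1.0]]
exp [[314.25057121 232.66665703]
 [313.88047209 245.84960567]]
shift units [-0.035 -0.038  0.233] tooly deg 63.361686738983664
```

View pics/c.png

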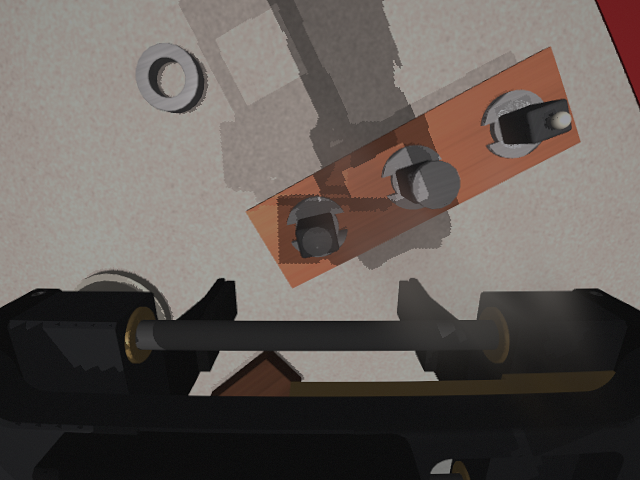

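Wrist view: the cone-tipped arbor's cone is at about (317,238), with its slots at the upper left and right of the flange near (340,212) and (293,240). I'll enlarge that area to read the yaw.

Run:
```python
import cv2
im=cv2.imread("pics/c.png")[185:270,265:370]
cv2.imwrite("pics/d.png",cv2.convertScaleAbs(cv2.resize(im,None,fx=7,fy=7,interpolation=cv2.INTER_CUBIC),alpha=2))
```

```text
(no output)
```

View pics/d.png

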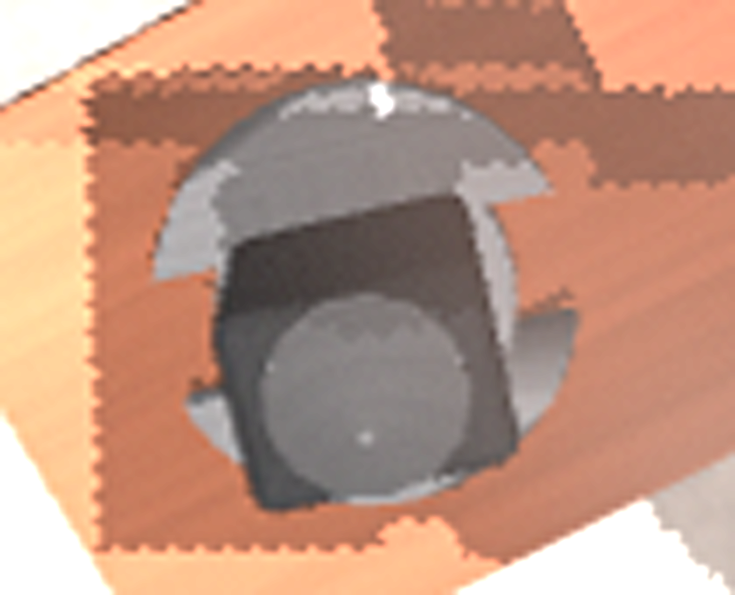

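Run:
```python
from h import *
k=np.load("kc.npy",allow_pickle=True).item()
f=lambda u:np.array(u)/7+[265,185]-0.43
print("tip",at(k,f([(366,437)]),.142),"conebase",at(k,f([(365,397)]),.123))
c=at(k,f([(218,322),(265,508),(517,450)]),.123);print("corners",c,"centre",(c[0]+c[2])/2,np.linalg.norm(np.diff(c,axis=0),axis=1))
d=np.diff(c,axis=0);print(np.degrees(np.arctan2(d[:,1],d[:,0])))
s=at(k,f([(155,278),(550,187)]),.073);d=s[1]-s[0];print("slot axis",s,np.degrees(np.arctan2(d[1],d[0])))
s=at(k,f([(188,402),(578,312)]),.073);d=s[1]-s[0];print("slot axis2",s,np.degrees(np.arctan2(d[1],d[0])))
```

```text
tip [[0.55702761 0.10778399 0.142     ]] conebase [[0.5573928  0.10746682 0.123     ]]
corners [[0.54014559 0.0952236  0.123     ]
 [0.56498643 0.08909516 0.123     ]
 [0.5725678  0.12181426 0.123     ]] centre [0.55635669 0.10851893 0.123     ] [0.02558565 0.03358596]
[-13.85859615  76.95416951]
slot axis [[0.53984924 0.08138327 0.073     ]
 [0.55378526 0.13968107 0.073     ]] 76.55580372434886
slot axis2 [[0.55900269 0.07679434 0.073     ]
 [0.57274167 0.13530501 0.073     ]] 76.7856813508311
```

Run:
```python
from h import *
togo([.5567,.108,.20],-13.3)
```

```text
shift units [-0.043 -0.006  0.858] tooly deg 63.361686738983664
turn units z 0.852
```

```bash
python3 -m inch '[-0.04,-0.01,0.1,0,0,0.852,-0.04,-0.01,0.2,0,0,0.852,-0.04,-0.01,0.4,0,0,0.852,-0.04,-0.01,0.6,0,0,0.852,-0.04,-0.01,0.86,0,0,0.852,-0.04,-0.01,0.86,0,0,0.852,-0.04,-0.01,0.86,0,0,0.852,-0.04,-0.01,0.86,0,0,0.852,-0.04,-0.01,0.86,0,0,0.852,-0.04,-0.01,0.86,0,0,0.852,-0.04,-0.01,0.86,0,0,0.852,-0.04,-0.01,0.86,0,0,0.852,-0.04,-0.01,0.86,0,0,0.852,-0.04,-0.01,0.86,0,0,0.852]' 87
python3 - <<'E'
from h import *
print(get_obs()["q"])
k=get_calibration("wrist");im=camera("wrist")
cv2.imwrite("pics/e.png",cv2.convertScaleAbs(im[:,:,::-1],alpha=1.6))
np.save("ke.npy",k,allow_pickle=True)
print("exp",proj(k,[[.5567,.108,.142],[.5567,.108,.123]]))
togo([.5567,.108,.103],-13.3)
E
```

```text
time: 3.72
position: [0.5569, 0.1069, 0.1999]
tool_rot: [0.784, 0.621, 0.0, 0.0]
ft_force: [0.5, 0.9, 0.4]
grip_width: 0.087
grip_force: 0.0
[-7.41158678e-03  5.06420049e-01  1.62564597e+00  8.84988291e-06
  1.00945451e+00  2.24314359e-01]
exp [[315.91238207 269.52946548]
 [315.96461674 259.68289871]]
shift units [ 0.014 -0.007  1.21 ] tooly deg -13.310992485914477
turn units z -0.0
```

View pics/e.png

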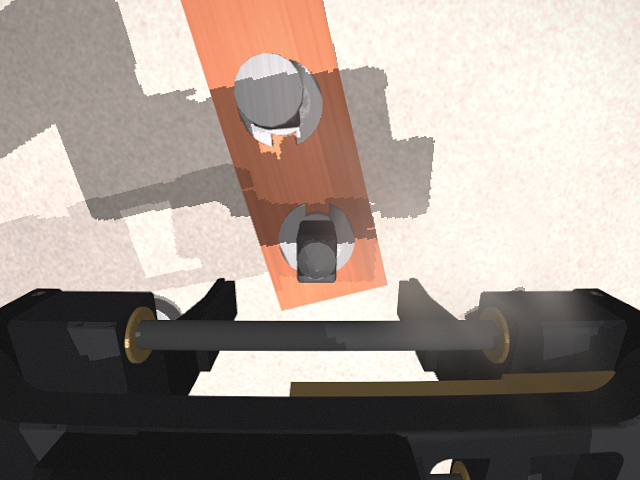

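The block is square to the fingers, and the cone base is at (317,260), where I expected it. I'll descend and grip.

```bash
python3 -m inch '[0.01,-0.01,0.25,0,0,0,0.01,-0.01,0.5,0,0,0,0.01,-0.01,0.75,0,0,0,0.01,-0.01,0.95,0,0,0,0.01,-0.01,0.95,0,0,0]'
python3 -m inch '[0,0,0.15,0,0,0,0,0,0.25,0,0,0,0,0,0.25,0,0,0,0,0,0.25,0,0,0]'
python3 -m inch '[0,0,0,0,0,0,0,0,0,0,0,0,0,0,0,0,0,0,0,0,0,0,0,0,0,0,0,0,0,0,0,0,0,0,0,0,0,0,0,0,0,0,0,0,0,0,0,0,0,0,0,0,0,0]' 0 45
```

```text
time: 4.18
position: [0.5542, 0.1074, 0.1208]
tool_rot: [0.785, 0.62, -0.003, -0.002]
ft_force: [-0.9, -0.2, -0.7]
grip_width: 0.0871
grip_force: 0.0
time: 4.52
position: [0.5565, 0.1074, 0.104]
tool_rot: [0.785, 0.62, -0.0, -0.0]
ft_force: [-0.2, -0.3, 0.7]
grip_width: 0.0868
grip_force: 0.0
time: 5.27
position: [0.5565, 0.1074, 0.1037]
tool_rot: [0.785, 0.62, -0.0, -0.0]
ft_force: [-0.1, 1.2, -0.2]
grip_width: 0.035
grip_force: 0.0
```

```bash
python3 -m inch '[0,0,0,0,0,0,0,0,0,0,0,0,0,0,0,0,0,0,0,0,0,0,0,0,0,0,0,0,0,0]'
python3 -m inch '[0,0,-0.1,0,0,0,0,0,-0.25,0,0,0,0,0,-0.45,0,0,0,0,0,-0.65,0,0,0,0,0,-0.85,0,0,0,0,0,-1,0,0,0,0,0,-1,0,0,0]'
python3 -m inch '[0,0,-0.3,0,0,0,0,0,-0.3,0,0,0,0,0,-0.3,0,0,0,0,0,-0.3,0,0,0]'
python3 - <<'E'
from h import *
togo([.5650,-.1,.215],0)
E
```

```text
time: 5.68
position: [0.5566, 0.1074, 0.1037]
tool_rot: [0.785, 0.62, 0.0, 0.0]
ft_force: [1.2, 0.5, -0.5]
grip_width: 0.0278
grip_force: 45.0
time: 6.27
position: [0.5569, 0.1076, 0.1855]
tool_rot: [0.785, 0.62, 0.001, 0.001]
ft_force: [0.5, -0.0, -7.5]
grip_width: 0.0277
grip_force: 45.0
time: 6.6
position: [0.5554, 0.1074, 0.2063]
tool_rot: [0.785, 0.62, -0.001, -0.001]
ft_force: [0.1, 0.4, -8.1]
grip_width: 0.0277
grip_force: 45.0
shift units [-2.494  0.719 -0.109] tooly deg -13.42481746466588
turn units z -0.149
```

```bash
python3 -m inch '[-0.3,0.1,-0.05,0,0,-0.05,-0.6,0.2,-0.1,0,0,-0.1,-0.91,0.34,-0.1,0,0,-0.149,-0.91,0.34,-0.1,0,0,-0.149]'
python3 -m inch '[-0.33,0,0,0,0,0,-0.67,0,0,0,0,0,-1,0,0,0,0,0,-1,0,0,0,0,0]'
python3 -m inch '[-0.33,0,0,0,0,0,-0.67,0,0,0,0,0,-1,0,0,0,0,0,-1,0,0,0,0,0]'
python3 -m inch '[-0.33,0,0,0,0,0,-0.67,0,0,0,0,0,-1,0,0,0,0,0,-1,0,0,0,0,0]'
python3 -m inch '[-0.33,0,0,0,0,0,-0.67,0,0,0,0,0,-1,0,0,0,0,0,-1,0,0,0,0,0,-1,0,0,0,0,0,-1,0,0,0,0,0]'
python3 - <<'E'
from h import *
k=get_calibration("wrist");im=camera("wrist")
for d in cut_out("wrist","spindle_mouth")[:2]:print(d["conf"],d["bbox"])
cv2.imwrite("pics/f.png",cv2.convertScaleAbs(im[:,:,::-1],alpha=1.3))
np.save("kf.npy",k,allow_pickle=True)
e=proj(k,[[.565,-.2,.078]]);print("exp",e)
togo([.565,-.2,.215],0)
E
```

```text
time: 6.93
position: [0.5671, 0.0254, 0.2144]
tool_rot: [0.707, 0.707, -0.001, 0.002]
ft_force: [0.3, 0.2, -7.8]
grip_width: 0.0275
grip_force: 45.0
time: 7.27
position: [0.566, -0.0547, 0.2141]
tool_rot: [0.708, 0.706, -0.002, 0.001]
ft_force: [1.2, -1.3, -7.6]
grip_width: 0.0276
grip_force: 45.0
time: 7.6
position: [0.5663, -0.135, 0.2143]
tool_rot: [0.709, 0.706, -0.002, 0.001]
ft_force: [1.3, -0.0, -6.7]
grip_width: 0.0278
grip_force: 45.0
time: 7.93
position: [0.5663, -0.2153, 0.2143]
tool_rot: [0.709, 0.706, -0.002, 0.002]
ft_force: [0.9, -0.6, -7.4]
grip_width: 0.0276
grip_force: 45.0
time: 8.43
position: [0.565, -0.2886, 0.2139]
tool_rot: [0.708, 0.707, -0.0, -0.002]
ft_force: [0.1, 0.5, -7.8]
grip_width: 0.0274
grip_force: 45.0
0.61 [248.2, 56.5, 390.0, 208.5]
exp [[317.33981678 131.3881523 ]]
shift units [ 1.101 -0.004 -0.003] tooly deg 0.019855662682111076
turn units z 0.0
```

View pics/f.png

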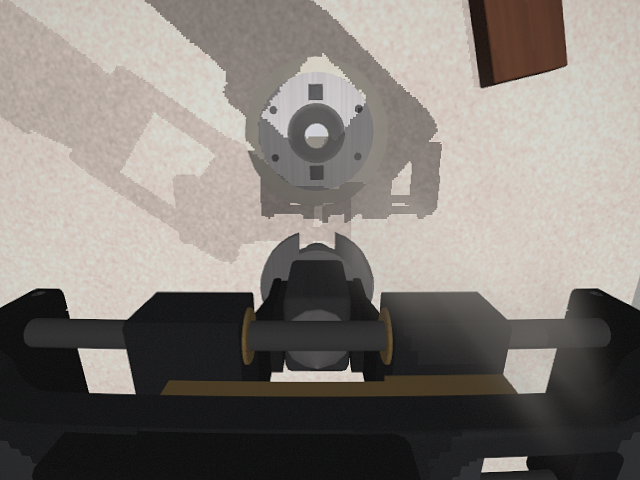

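The spindle is clear at (316,131), with dogs at (315,92) and (317,172). The held arbor's slot points straight at it, at about (318,243). I'll crop to get the exact positions.

Run:
```python
import cv2
im=cv2.imread("pics/f.png")[60:300,250:385]
cv2.imwrite("pics/g.png",cv2.resize(im[:130],None,fx=5,fy=4.6,interpolation=cv2.INTER_CUBIC))
```

```text
(no output)
```

View pics/g.png

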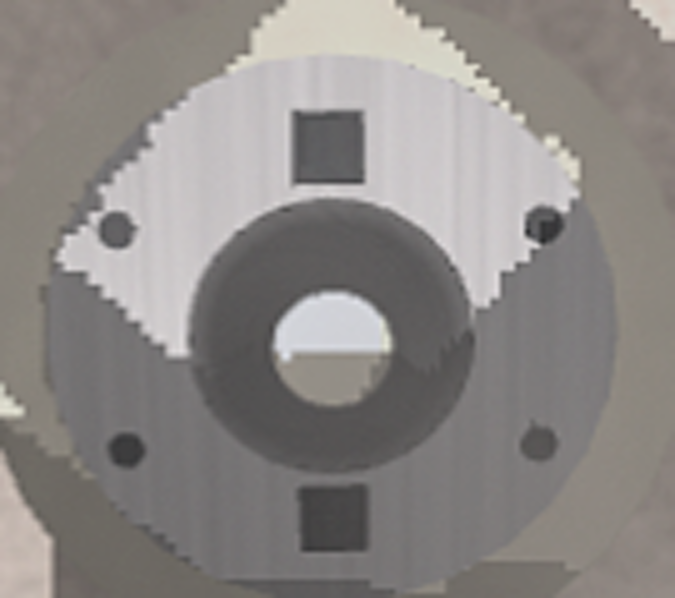

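Run:
```python
from h import *
k=np.load("kf.npy",allow_pickle=True).item()
g=lambda u:(np.array(u)+.5)/[5,4.6]+[250,60]-.5
print("rim",at(k,g([(332,335),(190,335),(474,335),(332,198),(332,472)]),.078))
d=at(k,g([(329,147),(335,518)]),.086);print("dogs",d,d.mean(0),np.degrees(np.arctan2(*(d[0]-d[1])[[1,0]])))
# expected held arbor
c=np.array([.565,-.2886+.0006,.2139-.0057])
P=[c+[s*.010,np.sqrt(.032**2-.01**2),-.025] for s in(-1,1)]+[c+[s*.032,0,-.025] for s in(-1,1)]+[c+[0,0,.025],c+[0,0,.044]]
print("exp",np.round(proj(k,P),1))
im=cv2.imread("pics/f.png")[225:385,250:385]
cv2.imwrite("pics/h.png",cv2.convertScaleAbs(cv2.resize(im,None,fx=3.7,fy=3.7,interpolation=cv2.INTER_CUBIC),alpha=2))
```

```text
rim [[ 0.56393338 -0.20079696  0.078     ]
 [ 0.5413184  -0.20074354  0.078     ]
 [ 0.58653712 -0.20079151  0.078     ]
 [ 0.5639651  -0.17850865  0.078     ]
 [ 0.56389989 -0.22399474  0.078     ]]
dogs [[ 0.563563   -0.17161124  0.086     ]
 [ 0.56440575 -0.23141857  0.086     ]] [ 0.56398437 -0.20151491  0.086     ] 90.80730275725699
exp [[298.5 235.6]
 [335.9 235.6]
 [260.4 287.8]
 [374.1 287.8]
 [317.1 336.8]
 [317.  365.3]]
```

View pics/h.png

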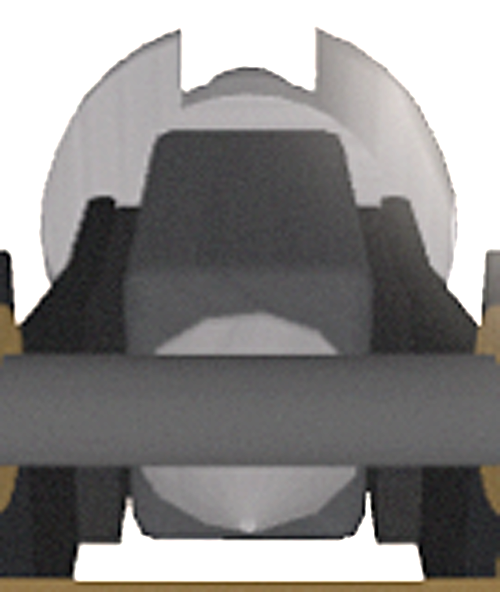

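Run:
```python
from h import *
from scipy.optimize import least_squares
k=np.load("kf.npy",allow_pickle=True).item()
s=np.sqrt(.032**2-.01**2)
P=np.array([[-.01,s,-.025],[.01,s,-.025],[0,.018,.025],[0,.018,-.025],[0,0,.044]])
U=(np.array([(180,30),(317,30),(249,268),(249,130),(249,528)])+.5)/3.7+[250,225]-.5
c=np.array([.565,-.2880,.2082])
def f(p):
    r=proj(k,R.from_rotvec([p[3],p[4],0]).apply(P)+c+p[:3])-U
    r[2:4,0]=0
    return np.r_[r.ravel(),np.array(p[3:])/.05*.5]
r=least_squares(f,np.zeros(5),x_scale=[.001]*3+[.01]*2);print(np.round(r.x[:3]*1e3,2),np.degrees(r.x[3:]),np.round(r.fun,2))
```

```text
[-0.12  2.79  6.3 ] [-1.18683139  0.16435349] [-0.81  1.46  0.82  1.42  0.   -0.6   0.   -2.72 -0.    0.4  -0.21  0.03]
```

```bash
python3 -m inch '[0.3,0,0,0,0,-0.009,0.65,-0.01,0,0,0,-0.009,0.9,-0.01,0,0,0,-0.009,0.9,-0.01,0,0,0,-0.009]'
python3 -m inch '[0.18,0,0,0,0,0,0.18,0,0.15,0,0,0,0.18,0,0.3,0,0,0,0.18,0,0.4,0,0,0,0.18,0,0.4,0,0,0,0.18,0,0.4,0,0,0]'
python3 - <<'E'
from h import *
togo([.5640,-.2018,.1177],0.8)
E
```

```text
time: 8.87
position: [0.5637, -0.211, 0.2151]
tool_rot: [0.701, 0.713, 0.001, -0.003]
ft_force: [-0.9, 0.6, -7.8]
grip_width: 0.0281
grip_force: 45.0
time: 9.37
position: [0.5648, -0.2029, 0.1833]
tool_rot: [0.702, 0.712, -0.0, -0.001]
ft_force: [0.0, 0.8, -6.6]
grip_width: 0.0275
grip_force: 45.0
shift units [ 0.013 -0.009  0.82 ] tooly deg 0.7958550365768268
turn units z -0.0
```

```bash
python3 -m inch '[0.01,-0.01,0.05,0,0,0,0.01,-0.01,0.12,0,0,0,0.01,-0.01,0.2,0,0,0,0.01,-0.01,0.28,0,0,0,0.01,-0.01,0.35,0,0,0,0.01,-0.01,0.35,0,0,0]'
python3 -m inch '[0,0,0.05,0,0,0,0,0,0.1,0,0,0,0,0,0.15,0,0,0,0,0,0.15,0,0,0]'
python3 - <<'E'
from h import *
togo([.5640,-.2018,.1177],0.8);o=get_obs();print(o["ft_force"],o["moment"])
E
```

```text
time: 9.87
position: [0.5632, -0.2021, 0.1541]
tool_rot: [0.702, 0.712, -0.0, -0.002]
ft_force: [-0.4, 0.4, -8.1]
grip_width: 0.0277
grip_force: 45.0
time: 10.2
position: [0.5637, -0.2022, 0.1428]
tool_rot: [0.702, 0.712, -0.0, -0.001]
ft_force: [0.3, -0.0, -7.1]
grip_width: 0.0277
grip_force: 45.0
shift units [0.005 0.005 0.314] tooly deg 0.7960391858649426
turn units z -0.0
[ 3.28727657e-01 -5.09164446e-03 -7.10198121e+00] [-0.06197985  0.10303492  0.04476172]
```

```bash
python3 -m inch '[0,0,0.05,0,0,0,0,0,0.1,0,0,0,0,0,0.15,0,0,0,0,0,0.18,0,0,0,0,0,0.18,0,0,0,0,0,0.18,0,0,0]'
python3 -m inch '[0,0,0.02,0,0,0,0,0,0.04,0,0,0,0,0,0.06,0,0,0,0,0,0.06,0,0,0,0,0,0.06,0,0,0]'
python3 - <<'E'
from h import *
togo([.5640,-.2018,.1177],0.8);o=get_obs();print(o["position"],o["ft_force"],o["moment"])
E
```

```text
time: 10.7
position: [0.5641, -0.2024, 0.1291]
tool_rot: [0.702, 0.712, -0.0, -0.0]
ft_force: [-0.1, -0.2, -7.3]
grip_width: 0.0279
grip_force: 45.0
time: 11.12
position: [0.564, -0.2024, 0.1244]
tool_rot: [0.702, 0.712, -0.0, -0.0]
ft_force: [-0.0, 0.6, -7.2]
grip_width: 0.0273
grip_force: 45.0
shift units [ 0.008 -0.     0.084] tooly deg 0.7946628879614003
turn units z -0.0
[ 0.56404756 -0.20242539  0.1244366 ] [-0.03500886  0.62016921 -7.15936583] [-0.18294184  0.06121081  0.00321223]
```

```bash
python3 -m inch '[0,0,0.02,0,0,0,0,0,0.04,0,0,0,0,0,0.04,0,0,0,0,0,0.04,0,0,0]'
python3 -m inch '[0,0,0.02,0,0,0,0,0,0.03,0,0,0,0,0,0.03,0,0,0,0,0,0.03,0,0,0]'
python3 -m inch '[0,0,0.01,0,0,0,0,0,0.02,0,0,0,0,0,0.02,0,0,0,0,0,0.02,0,0,0]'
```

```text
time: 11.45
position: [0.564, -0.2024, 0.1212]
tool_rot: [0.702, 0.712, -0.0, -0.0]
ft_force: [0.4, 0.6, -7.8]
grip_width: 0.0277
grip_force: 45.0
time: 11.78
position: [0.5641, -0.2025, 0.1188]
tool_rot: [0.702, 0.712, -0.0, -0.0]
ft_force: [-0.4, -0.5, -7.0]
grip_width: 0.0273
grip_force: 45.0
time: 12.12
position: [0.5643, -0.2026, 0.1177]
tool_rot: [0.702, 0.712, 0.0, 0.0]
ft_force: [-0.1, -0.5, -3.8]
grip_width: 0.0277
grip_force: 45.0
```

```bash
python3 -m inch '[0,0,0.005,0,0,0,0,0,0.01,0,0,0,0,0,0.01,0,0,0,0,0,0.01,0,0,0]'
python3 -m inch '[0,0,0.005,0,0,0,0,0,0.01,0,0,0,0,0,0.01,0,0,0,0,0,0.01,0,0,0]'
```

```text
time: 12.45
position: [0.5643, -0.2026, 0.1177]
tool_rot: [0.702, 0.712, 0.0, 0.0]
ft_force: [-1.9, 0.9, 5.4]
grip_width: 0.0279
grip_force: 45.0
time: 12.78
position: [0.5643, -0.2026, 0.1177]
tool_rot: [0.702, 0.712, 0.0, 0.001]
ft_force: [-3.0, 1.7, 10.7]
grip_width: 0.0274
grip_force: 45.0
```

Seated at exactly the predicted height, with a firm stop. I'll open, go straight up and check.

```bash
python3 -m inch '[0,0,0,0,0,0,0,0,0,0,0,0,0,0,0,0,0,0,0,0,0,0,0,0,0,0,0,0,0,0,0,0,0,0,0,0,0,0,0,0,0,0,0,0,0,0,0,0]' 70
python3 -m inch '[0,0,-0.05,0,0,0,0,0,-0.15,0,0,0,0,0,-0.4,0,0,0,0,0,-0.7,0,0,0,0,0,-1,0,0,0,0,0,-1,0,0,0]'
python3 -m inch '[-0.3,0,-0.3,0,0,0,-0.6,0,-0.6,0,0,0,-0.8,0,-0.8,0,0,0,-0.8,0,-0.8,0,0,0,-0.8,0,-0.8,0,0,0]'
python3 - <<'E'
from h import *
k=get_calibration("wrist");im=camera("wrist");t=camera("scene")
big=np.hstack([cv2.resize(im,(400,300)),cv2.resize(t[130:430,170:450],(320,300))])
cv2.imwrite("pics/i.png",cv2.convertScaleAbs(big[:,:,::-1],alpha=1.6))
for d in cut_out("wrist","centre_grip")[:1]:print(d["conf"],d["bbox"])
c=np.array([.564,-.2012,.112]);print(np.round(proj(k,[c+[0,0,.044],c+[0,0,.025],c+[-.032,0,-.025],c+[.032,0,-.025],c+[0,.032,-.025]])*.625,1))
E
```

```text
time: 13.45
position: [0.5642, -0.2025, 0.1156]
tool_rot: [0.702, 0.712, -0.0, -0.0]
ft_force: [0.7, 0.3, 0.2]
grip_width: 0.0678
grip_force: 0.0
time: 13.95
position: [0.5671, -0.2041, 0.2015]
tool_rot: [0.702, 0.712, 0.001, 0.005]
ft_force: [0.7, -0.5, 0.1]
grip_width: 0.07
grip_force: 0.0
time: 14.37
position: [0.5651, -0.267, 0.2604]
tool_rot: [0.703, 0.711, 0.0, 0.001]
ft_force: [-0.2, -0.5, -0.3]
grip_width: 0.07
grip_force: 0.0
0.91 [282.0, 129.1, 349.2, 189.2]
[[197.7 101.2]
 [197.7 100.4]
 [175.9  98.6]
 [219.4  99.2]
 [197.9  76. ]]
```

View pics/i.png

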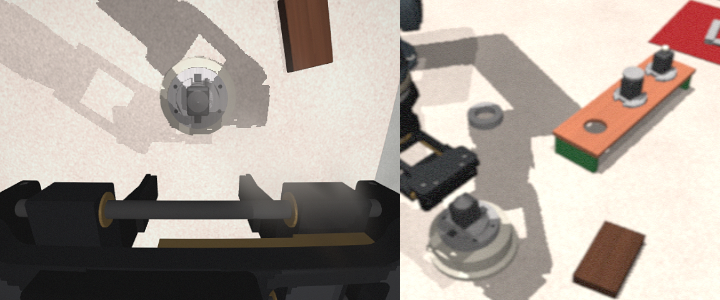

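The centre sits upright in the spindle with its flange on the face at (197,99) in the left panel. The other two arbors are still in the rack.

```bash
python3 -m inch '[0,0,0,0,0,0,0,0,0,0,0,0]' && python3 -c "
from rig import *
print(hand_in())"
```

```text
time: 14.68
position: [0.5646, -0.2652, 0.2585]
tool_rot: [0.702, 0.712, -0.0, -0.001]
ft_force: [-0.4, -0.2, -0.0]
grip_width: 0.0698
grip_force: 0.0
the job is handed in; nothing more can be done
None
```

The pointed centre is seated in the spindle with its slots over the dogs and has been let go, the other two arbors are still in the rack, and the job was handed in at about 15 s of the 51 s allowed.

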